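# Grease and refit the diverter knob on its D-spindle

### The arm

A 6-joint arm with a two-finger parallel gripper is mounted at the origin on the work surface. World frame = base frame: x ahead of the robot, y to its left, z up, the work surface at z = 0. Lengths are in mm, angles in degrees, forces in N, time in s.
With the tool pointing down it reaches from about 300 to 850 mm from the base axis. Payload 4.2 kg.
Tool frame: the origin (TCP) lies between the finger pads; the fingertips stand 19 mm ahead of it and the grasp point (between the pads) is the TCP (env.tips_ahead is the distance from the TCP to the fingertips, in mm); z points along the fingers, y is the direction in which the jaws open and shut (so a half turn about z gives the same grasp; the last joint's range is limited). The gripper opens to 91 mm and grips with 3 to 60 N. Pads are 32 mm wide; open, the fingers measure 118 mm over their backs; the gripper's body (76 mm by 178 mm) begins 60 mm behind the grasp point.
Start: joints at [-75.516, 18.312, 89.639, -0, 72.044, -1.146], TCP at [154.925, -553.753, 202.076] pointing down, gripper open.
Joint ranges: [-177.97, 177.97], [-48.28, 115.42], [12.27, 149.76], [-77.06, 257.06], [2.81, 150.46], [-146.56, 146.56]. Speed limits (degrees/s): [147.25, 147.25, 180, 180, 180, 180].

### API

Orientations are given as [roll, pitch, yaw] about the fixed x, y, z axes, in that order (R = Rz(yaw) Ry(pitch) Rx(roll)).
In Python, from workcell import telemetry, viewer, job_done, env gives the robot as it stands. The module is installed in compiled form; this text tells all that it offers.
- The arm moves only by the shell command python3 -m jog 'ROWS' [FORCE]. ROWS is JSON, a list of rows, each a list of 3 entries, a list of its own where there are three numbers: the shift along the tool's x, y, z in cm, then the turn about the tool's z in degrees, then the opening, from 0 (shut) to 1 (fully open). A call has 1 to 10 rows; each row shifts and turns the pose as measured when the row begins, along the tool's axes as they then stand; what a row does not reach is not made up. A row lasts 1/8 s, in which the tool goes at most 62.5 mm and 10.7 degrees, less where a joint would pass 70% of its speed; a pose out of reach is approached as far as the arm can. A call is refused whole if a number of a shift passes 6.25 or a number of a turn 10.7, either way. A call with a gripper value outside its range is refused whole. The fingers move at their own pace and stop on an object; FORCE is the grip in N (left out, the last holds). Time passes only in rows, so rows that do not move let the fingers close. It gives the time, the measured TCP pose, the force and the opening at its end, in the units of the state.
- telemetry.state(): the state, without advancing time (a new reading comes with each control period).
- viewer.grab_frame(name): name is "side" or "top"; returns a dict with "color" (420x560x3 uint8, red, green, blue), "K" (3x3 intrinsics, pixels), "rvec" (rotation vector, rad) and "tvec" (3), from world to camera coordinates, as OpenCV has them. Camera axes: x right, y down, z forward; pixel columns grow to the right and rows downward; lengths in mm; the calibration is good to about 2 mm. A picture is of the moment at which its call begins. There is no depth.
- job_done(): hands the job in, once; it reports no verdict.
The state is a dict: "time_s": time; "qpos": joint angles; "qvel": joint speeds; "effort": joint torques, N m; "ee_pos": TCP position; "ee_rot": TCP orientation; "force": force on the tool from outside, world axes, zero at the start; "torque": the same for the moment, N m; "gripper_width": finger opening in mm.
Only numpy, scipy, OpenCV 4.12 (cv2) and the standard library are available. Lean on these libraries where they do the work, as an engineer would, in place of code of your own. Each camera call takes 0.05 s, during which the arm holds its last target. There are 200 camera calls.

### The job

Refit the loose steel knob of the diverter valve between the two basins: pick it up and, keeping hold of it, dip the open lower end of its sleeve well below the rim of the small open grease tin and take it out again, then turn it so that its D-shaped bore matches the D-shaped spindle of the valve and push it on. Press it down fully home against the spring collar and finish with the hand still on the knob, keeping it pressed down (let go, and the spring lifts it again). Leave the tin standing near its place and the other things on the counter where they are.

Things in the scene. Friction and masses are not known exactly. Their poses are not given: they have to be found in the camera images.
- knob_center (a point): dark steel knob, loose, standing on its round sleeve with a wing handle on top; 64 mm tall, about 0.14 kg. Point on its axis, half-way up (32 mm above its underside). z up along the axis, x towards the pointed nose of the wing. The flat of the bore lies on the nose side (+x)
- knob_mouth (a point): centre of the open lower end of the knob's sleeve, 32 mm below knob_center; same axes. Sleeve: outer diameter 30 mm, from 0 to 30 mm above this end; D-shaped bore 26 mm deep, diameter 22 mm, its flat 4.5 mm from the axis towards the nose
- knob_nose (a point): lower edge of the nose, 34 mm from the axis along +x, 36 mm above the sleeve's end; same axes. The solid wing handle spans 30 to 64 mm above the sleeve's end, 24 mm wide in y; its faces are flat and parallel from x = -18 to +14 mm (grip here), then taper to the nose
- knob: the same knob; origin at the centre of the sleeve's open lower end, axes as knob_center
- valve: diverter valve fixed to the counter; origin on its axis at the counter's surface, z up, x towards the flat of its spindle. Round dark steel flange, diameter 68 mm, 12 mm high, with an upright brass D-spindle and round that a spring collar of outer diameter 42 mm. The knob goes on only when its x (nose) points along this x within about 10 degrees; turned well off, it stops on top of the spindle
- spindle_top (a point): centre of the spindle's top, on the valve's axis, 42 mm above the counter. Spindle: diameter 20 mm with a flat 3 mm from the axis on the valve's +x side; the round side is bevelled by 1.2 mm over the top 3 mm
- flange_rib (a point): small straight radial rib (30 x 10 x 8 mm, its end 54 mm from the axis) at the flange's edge on the side of the spindle's flat; point on its top, 34 mm from the axis along the valve's +x, 8 mm above the counter. The fitted knob's nose is right above it
- collar (a joint): how far the spring collar is pressed down: 0 = free, top 26 mm above the counter; 0.006 m = stop, top 20 mm above the counter (knob fully home, the end of its sleeve at 20 mm). Spring force about 3 N at the start, 9 N at the stop; it lifts the knob when let go
- tin_rim (a point): small open round aluminium tin with a thin film of silicone grease (nothing to see), loose, z up; point at the centre of its mouth, 26 mm above the counter. Outer diameter 72 mm, inner 66 mm, inner floor 3 mm above the counter
- comb: black plastic wide-tooth comb, 190 x 36 x 6 mm, lying flat; point at the middle of its underside
- cologne: rectangular amber glass cologne bottle with a round stopper, 32 x 55 x 119 mm, standing; point at the centre of its underside
- deodorant: silver aluminium deodorant stick, diameter 33 mm, 135 mm tall, standing; point at the centre of its underside
- cup: green ceramic cup, 76 mm wide, 95 mm tall, standing open end up; point at the centre of its underside
- cream: low closed cream jar, diameter 60 mm, 50 mm tall; point at the centre of its underside
- nailbrush: wooden nail brush, 40 x 90 x 30 mm, lying bristles down; point at the centre of its underside
Not all that is in view belongs to the job. Leave any red look-alike of the knob alone.

How it is judged:
By the outcome, as a careful person would: the job done as asked, in the order asked, and still so for the second after the job is handed in, while the arm keeps its last pose, push and grip.
It also fails if it takes over 46 s, if anything falls off the work surface, if the arm or the gripper's body presses on something with over 40 N, if the wrist force passes 120 N, or if a joint passes its speed limit or range.

## Working session

There is one attempt and no reset: what is moved stays moved. The work goes in short steps, Python scripts to look and compute and a shell command to move; the robot and the scene stay as the last step left them, time stands still between calls to the robot, and variables do not carry over. Pictures are saved under pics/ and viewed, about 8 in all and at most 12, crops included, and the job is handed in when it is done.

```bash
mkdir -p pics; cat > h.py <<'E'
import numpy as np, cv2
from workcell import telemetry, viewer, job_done, env
from scipy.spatial.transform import Rotation as Ro
def grab(n,name):
    f=viewer.grab_frame(n); cv2.imwrite('pics/%s.png'%name,f['color'][:,:,::-1]); np.savez('pics/%s.npz'%name,**f); return f
def load(name): return dict(np.load('pics/%s.npz'%name))
def ray(f,p):
    R=cv2.Rodrigues(np.array(f['rvec'],float))[0]; t=np.array(f['tvec'],float).reshape(3)
    u=cv2.undistortPoints(np.array([[p]],float),np.array(f['K']),None)[0,0]
    return -R.T@t, R.T@np.array([u[0],u[1],1.])
def onz(f,p,z):
    o,d=ray(f,p); return o+d*(z-o[2])/d[2]
def tri(f,p,g,q):
    o,d=ray(f,p);a,b=ray(g,q); d=d/np.linalg.norm(d);b=b/np.linalg.norm(b)
    s=np.linalg.lstsq(np.c_[d,-b],a-o,rcond=None)[0]; A=o+d*s[0];B=a+b*s[1]
    return (A+B)/2,np.linalg.norm(A-B)
def proj(f,P): return cv2.projectPoints(np.array(P,float).reshape(-1,3),np.array(f['rvec'],float),np.array(f['tvec'],float),np.array(f['K']),None)[0][:,0]
E
python3 - <<'E'
from h import *
for n in('side','top'):
    f=grab(n,n+'0'); print(n,ray(f,(280,210)),f['K'][0][0])
print(telemetry.state())
a=load('side0')['color'];b=load('top0')['color']
E
```

```text
side (array([ 411.55975988, 1111.90008865,  698.98947222]), array([ 0.11298288, -0.85412431, -0.50764845])) 542.1027698048514
top (array([ 376.56289536,   41.33564148, 1201.58577709]), array([ 0.16447459, -0.00346378, -0.98648041])) 451.1156261617048
{'time_s': 0.1, 'qpos': array([-7.55151643e+01,  1.83483682e+01,  8.96984218e+01, -3.52370224e-05,
        7.20424249e+01, -1.14598586e+00]), 'qvel': array([-0.10280207, -0.0452022 , -0.11464604, -0.08182437, -0.03835137,
       -0.01737544]), 'effort': array([-1.21666421e-04, -4.13334131e+01, -2.32509398e+01,  7.28981034e-02,
        4.22214030e-02, -5.15717193e-05]), 'ee_pos': array([ 154.81340648, -553.29686259,  201.30717999]), 'ee_rot': array([-1.79910802e+02, -1.75079014e-03,  1.56308311e+01]), 'force': array([ 0.27985502, -0.37447587, -0.06215287]), 'torque': array([0.02394733, 0.0691916 , 0.02536717]), 'gripper_width': 90.93168072659493}
```

View pics/side0.png

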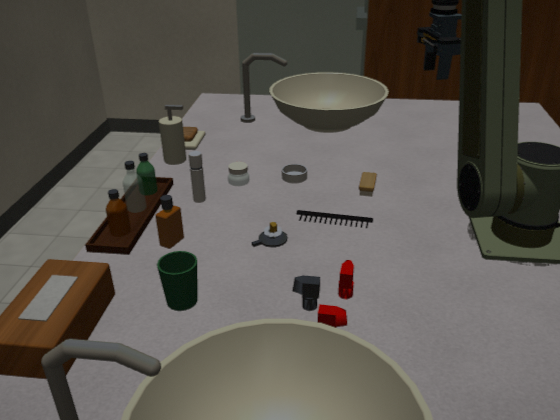

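View pics/top0.png

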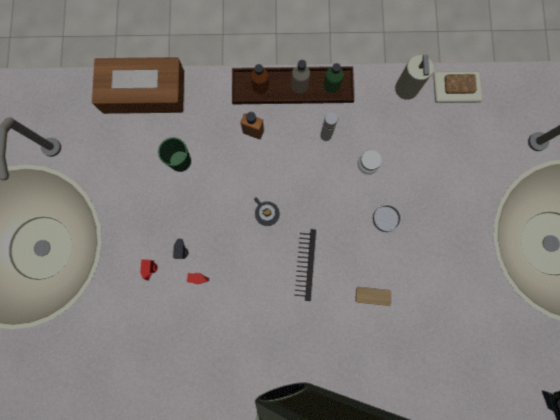

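The side view shows the dark knob at (308,290), the valve at (273,235) with its rib towards (257,243), and the tin at (294,173). The top view has the knob at (180,249), the valve at (267,213) with its rib towards (256,201), and the tin at (387,218). Two red look-alikes are near the knob. Next I'll view enlarged crops.

```bash
python3 - <<'E'
from h import *
s=load('side0')['color'];t=load('top0')['color']
c=lambda im,u,v:cv2.convertScaleAbs(cv2.resize(im[v-25:v+25,u-33:u+33],(396,300),interpolation=cv2.INTER_CUBIC),alpha=1.6)
im=np.vstack([np.hstack([c(s,308,290),c(t,180,249)]),np.hstack([c(s,273,235),c(t,267,213)])])
cv2.imwrite('pics/c1.png',im[:,:,::-1])
E
```

```text
(no output)
```

View pics/c1.png

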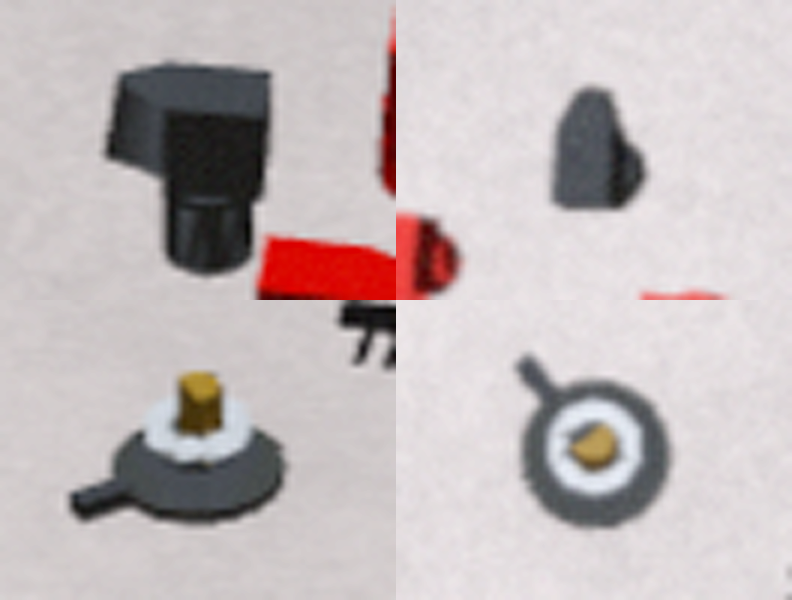

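The crops show the knob's wing top with its nose pointing up in the top image, and the rib and spindle flat both to the upper left there. Next I'll measure from masks.

```bash
python3 - <<'E'
from h import *
S=load('side0');T=load('top0')
def comp(f,fn,c,r=40,up=4):
    u,v=c; im=f['color'][v-r:v+r,u-r:u+r]
    im=cv2.resize(im,None,fx=up,fy=up,interpolation=cv2.INTER_CUBIC)
    m=fn(im.astype(int)).astype(np.uint8)
    n,l,st,ce=cv2.connectedComponentsWithStats(m)
    # component nearest centre w/ decent area
    k=min([i for i in range(1,n) if st[i,4]>8*up*up],key=lambda i:np.linalg.norm(ce[i]-r*up))
    cn=max(cv2.findContours((l==k).astype(np.uint8),0,1)[0],key=cv2.contourArea)[:,0]
    g=lambda p:(np.array(p,float)+.5)/up-.5+[u-r,v-r]
    return g(cn),g(ce[k]),st[k,4]/up**2
yel=lambda i:(i[...,0]-i[...,2]>30)
dark=lambda i:(i.sum(-1)<270)
gray=lambda i:(i.sum(-1)>75*1.)&(i.sum(-1)<240)
# spindle
for n,f,c in(('S',S,(273,228)),('T',T,(267,212))):
    cn,ce,a=comp(f,yel,c,12); print('spindle',n,ce,a,cn.min(0),cn.max(0))
    cn,ce,a=comp(f,dark,c if n=='T' else (273,238),24)
    print('flange',n,ce,a,cn.min(0),cn.max(0))
for n,f,c in(('S',S,(308,290)),('T',T,(180,249))):
    im=f['color']; print('px',im[c[1],c[0]-1],im[c[1]-10,c[0]+3])
    cn,ce,a=comp(f,dark,c,24); print('knob',n,ce,a,cn.min(0),cn.max(0)); 
for r in range(232,264): print(r,' '.join('%3d'%x for x in T['color'][r,168:194].sum(-1)))
print([ '%d,%d'%tuple(p) for p in proj(T,[[200,0,0],[200,100,0],[300,0,0]])])
E
```

```text
spindle S [272.93903803 226.28048098] 55.875 [269.625 221.375] [276.125 231.125]
flange S [270.50688369 240.17106279] 364.3125 [251.125 231.125] [287.125 246.875]
spindle T [266.88304829 212.02942656] 31.0625 [263.125 208.625] [269.875 214.875]
flange T [266.42458101 212.2646648 ] 44.75 [262.375 208.125] [270.625 216.125]
px [20 19 17] [43 46 51]
knob S [307.51898337 290.44326648] 721.4375 [291.875 274.875] [319.625 310.625]
px [52 55 60] [124 121 121]
knob T [179.71891928 249.64267335] 230.75 [172.875 238.375] [187.875 258.375]
232 424 421 416 416 411 419 417 422 418 421 425 428 419 416 416 410 413 414 416 420 426 426 429 423 421 422
233 422 419 415 419 415 420 419 416 415 422 427 425 427 422 422 415 413 412 417 416 416 424 427 424 421 417
234 415 415 417 410 413 421 416 411 417 421 430 427 425 427 422 419 419 416 420 407 413 420 421 419 419 419
235 415 419 413 413 416 411 411 405 414 421 424 427 423 423 425 427 421 420 419 424 419 420 422 423 422 426
236 419 421 422 422 415 410 412 411 417 421 424 422 422 424 425 425 426 422 423 428 425 421 421 422 431 428
237 420 422 417 419 414 4
[... 2224 characters left out ...]
25 422 422 418 414
258 423 426 422 424 408 368 294 215 201 203 207 206 211 208 188 158 211 322 395 423 432 432 435 425 415 409
259 423 425 429 427 428 414 397 383 382 380 388 375 370 378 379 381 389 404 425 435 429 431 429 426 419 416
260 418 422 425 423 418 413 415 413 414 410 417 416 410 415 420 428 429 425 425 429 431 430 426 426 425 421
261 414 421 423 422 421 414 416 420 414 421 423 429 429 423 421 424 425 428 423 425 427 425 424 421 421 427
262 416 416 421 419 422 418 415 417 418 419 425 433 429 423 421 428 433 423 420 424 423 425 425 425 422 422
263 419 421 419 421 422 421 423 429 423 415 421 422 424 426 430 434 427 424 418 429 425 422 425 426 419 422
['296,354', '257,354', '295,314']
```

```bash
python3 - <<'E'
from h import *
S=load('side0');T=load('top0')
c=lambda im,u,v:cv2.convertScaleAbs(cv2.resize(im[v-19:v+19,u-25:u+25],(400,304),interpolation=cv2.INTER_CUBIC),alpha=1.8)
for n,f,(u0,v0) in(('S',S,(294,173)),('T',T,(387,218))):
    for r in range(v0-17,v0+17,1): print(r,' '.join('%3d'%x for x in f['color'][r,u0-17:u0+18].sum(-1)))
E
```

```text
156 379 377 378 376 376 376 376 379 378 379 382 379 382 379 382 379 382 382 383 380 381 379 382 382 382 382 381 383 383 384 378 379 380 383 380
157 373 373 376 379 377 377 379 377 382 379 379 378 380 379 381 380 381 377 378 378 378 378 380 380 379 379 376 376 379 383 384 385 382 386 385
158 371 370 375 377 378 379 376 380 375 376 374 376 375 377 377 380 382 382 380 374 379 382 377 379 380 381 376 375 377 382 383 382 382 383 387
159 377 380 378 376 374 374 377 378 373 374 376 376 374 377 379 378 383 381 381 382 382 382 378 379 376 378 379 379 382 383 382 383 385 380 385
160 373 375 376 378 375 374 377 376 380 380 379 374 375 376 377 378 379 376 382 381 382 382 382 384 383 380 377 376 382 382 385 386 382 380 383
161 377 375 375 374 373 374 372 374 376 382 381 375 374 373 373 374 374 373 374 380 382 380 382 379 382 378 379 378 382 388 383 381 383 382 383
162 373 376 371 374 374 376 373 375 377 379 377 375 374 375 378 377 376 373 374 380 380 381 381 380 382 377 376 377 383 386 381 383 381 382 385
163 379 380 377 376 377 376 375 372 375 375 377 379 378 370 369 367 372 365 366 368 371 375 
[... 7991 characters left out ...]
 422 421 420 407 378 306 239 221 246 289 336 381 389 408 420 409 386 385 378 368 405 409 408 414 421 420 416 411 412 417 414
231 423 425 421 418 421 422 424 416 414 401 372 321 275 253 251 263 275 296 314 332 346 362 388 394 406 411 415 412 423 417 408 418 419 412 410
232 422 422 423 417 425 429 424 425 422 424 416 398 386 380 380 360 340 348 377 388 390 401 405 405 404 411 414 417 415 414 416 419 417 415 413
233 426 429 422 426 424 423 418 416 424 428 421 422 415 410 411 405 401 397 404 408 406 413 414 409 407 413 415 424 417 413 420 416 415 416 413
234 423 430 424 424 420 421 418 422 427 428 430 428 423 413 416 419 417 407 412 404 411 411 413 418 413 420 423 418 418 414 412 407 412 411 416
```

```bash
python3 - <<'E'
from h import *
np.set_printoptions(precision=1,suppress=True)
S=load('side0');T=load('top0')
b=onz(T,(177.4,258.6),64); print('knob back',b,'face edges',onz(T,(172.4,252),64),onz(T,(182,252),64), 'noseTop',onz(T,(179.3,238.6),64))
yaw=np.radians(-3); c=b+18*np.array([np.cos(yaw),np.sin(yaw),0]); print('knob axis',c)
# two-view heights: wing-top back corners  (side crop (270,72),(165,112)->)
for nm,p,q in(('backL -> side',(172.7,258.4),(275+165/6,265+110/6)),('backR?',(182,258.4),(275+268/6,265+112/6)),('backright top',(182,258.4),(275+270/6,265+73/6)),('backL2',(172.7,258.4),(275+268/6,265+112/6))): print(nm,*tri(T,p,S,q))
print('proj knob axis top/bot in side',proj(S,[[c[0],c[1],64],[c[0],c[1],0]]))
f=onz(T,(267.3,213.6),12); r=onz(T,(255.5,198),8); print('flange',f,'rib',r,r-f,np.degrees(np.arctan2(*(r-f)[1::-1])))
# side: flange top centre, rib end: crop coords
f2=onz(S,(240+200/6,210+165/6),12); r2=onz(S,(240+72/6,210+198/6),8); print('side flange',f2,'rib',r2,np.degrees(np.arctan2(*(r2-f2)[1::-1])))
print('spindle tri',*tri(T,(266.9,211.8),S,(273.4,223.5)), 'rib tri',*tri(T,(255.5,198),S,(252,243)))
e=onz(T,(400,218),26);print('tin right edge',e,'top',onz(T,(389,205.2),26),'bottom',onz(T,(387,231.3),26),'side rear rim',onz(S,(294,164.2),26),'L/R',onz(S,(281,173),26),onz(S,(307,173),26))
print('tin tri (top edge left/right rows)',*tri(T,(400,218),S,(294,164.2)))
E
```

```text
knob back [444.9 297.1  64. ] face edges [461.7 310.2  64. ] [461.4 285.9  64. ] noseTop [495.4 293.6  64. ]
knob axis [462.9 296.2  64. ]
backL -> side [461.3 309.6  64.7] 31.47112249997198
backR? [446.  288.4  50.7] 0.30586471392227627
backright top [445.5 285.5  64.1] 0.39663893843149367
backL2 [445.2 308.4  66.5] 0.41092433027449354
proj knob axis top/bot in side [[310.6 280. ]
 [310.  306.2]]
flange [565.5  71.2  12. ] rib [609.1 102.8   8. ] [43.5 31.6 -4. ] 35.99232776479353
side flange [564.2  81.2  12. ] rib [610.3 103.    8. ] 25.27107946987399
spindle tri [565.   71.4  43.8] 0.4168013946992861 rib tri [609.7 102.9   7.8] 1.230634923836801
tin right edge [ 547.9 -277.7   26. ] top [ 582.3 -250.5   26. ] bottom [ 513.1 -241.9   26. ] side rear rim [ 553.7 -280.    26. ] L/R [ 583.7 -220.7   26. ] [ 512.3 -228.1   26. ]
tin tri (top edge left/right rows) [ 550.6 -277.4   26.9] 5.729075272875831
```

Two views agree on the heights:

| Item | Position (mm) | Height check | Yaw |
|---|---|---|---|
| Knob axis | (463, 296) | wing top 64–66 | about −3° |
| Valve | (565, 71) | spindle 44 | about 36° |
| Tin | (548, −242) | rim 27 | – |

Next I'll move the arm towards the knob.

```bash
cat > go.py <<'E'
import sys,numpy as np
from workcell import telemetry
from scipy.spatial.transform import Rotation as Ro
s=telemetry.state(); R=Ro.from_euler('xyz',s['ee_rot'],degrees=True)
x,y,z,w=map(float,sys.argv[1:5]); d=R.inv().apply(np.array([x,y,z])-s['ee_pos'])/10
dw=(w-s['ee_rot'][2]+180)%360-180
np.set_printoptions(precision=2,suppress=True)
print('cm',d,'turn %.2f'%-dw,'rows %.1f'%(np.linalg.norm(d)/6.25),'t %.2f'%s['time_s'],'pos',s['ee_pos'],'rot',s['ee_rot'],'F',s['force'],'w %.1f'%s['gripper_width'])
E
python3 -m jog '[[[0,0,0],9.3,0.6],[[0,0,0],9.3,0.6],[[2.8,-4.5,0],0,0.6],[[2.8,-4.5,0],0,0.6],[[2.8,-4.5,0],0,0.6],[[2.8,-4.5,0],0,0.6],[[2.8,-4.5,0],0,0.6],[[2.8,-4.5,0],0,0.6],[[2.8,-4.5,0],0,0.6],[[2.8,-4.5,0],0,0.6]]'; python3 go.py 461 296 150 -3
```

```text
time_s: 1.35
ee_pos: [405.9, -199.4, 198.5]
ee_rot: [-179.6, 0.2, -4.1]
force: [1.8, -0.9, -0.6]
gripper_width: 54.5
cm [  1.98 -49.78   5.17] turn -1.08 rows 8.0 t 1.35 pos [ 405.95 -199.43  198.45] rot [-179.62    0.16   -4.08] F [ 1.78 -0.93 -0.62] w 54.5
```

```bash
python3 -m jog '[[[0.2,-5.5,0],-1,0.6],[[0.2,-5.5,0],0,0.6],[[0.2,-5.5,0],0,0.6],[[0.2,-5.5,0],0,0.6],[[0.2,-5.5,0],0,0.6],[[0.2,-5.5,0],0,0.6],[[0.2,-5.5,1],0,0.6],[[0.2,-5.5,2],0,0.6],[[0.2,-5.5,2],0,0.6],[[0,0,0],0,0.6]]'; python3 go.py 461 296 49 -3
```

```text
time_s: 2.6
ee_pos: [451.2, 313.3, 148.0]
ee_rot: [-179.7, 0.1, -2.8]
force: [-0.4, -1.1, 0.2]
gripper_width: 55.2
cm [1.08 1.74 9.89] turn 0.25 rows 1.6 t 2.60 pos [451.22 313.28 148.02] rot [-179.65    0.12   -2.75] F [-0.4  -1.14  0.17] w 55.2
```

```bash
python3 -m jog '[[[1.1,1.7,2],0,0.6],[[0,0,2],0,0.6],[[0,0,0],0,0.6]]'; python3 go.py 461 296 49 -3; python3 - <<'E'
from h import *
s=grab('side','s1')['color'];t=grab('top','t1')['color']
c=lambda im,u,v:cv2.convertScaleAbs(cv2.resize(im[v-40:v+40,u-40:u+40],(400,400),interpolation=cv2.INTER_CUBIC),alpha=1.6)
cv2.imwrite('pics/c2.png',np.hstack([c(s,308,275),c(t,180,249)])[:,:,::-1])
E
```

```text
time_s: 2.98
ee_pos: [460.9, 293.5, 107.1]
ee_rot: [-179.8, 0.2, -2.7]
force: [0.0, -0.5, 0.1]
gripper_width: 54.9
cm [ 0.01 -0.23  5.81] turn 0.30 rows 0.9 t 2.98 pos [460.94 293.49 107.12] rot [-179.78    0.18   -2.7 ] F [ 0.03 -0.45  0.06] w 54.9
```

View pics/c2.png

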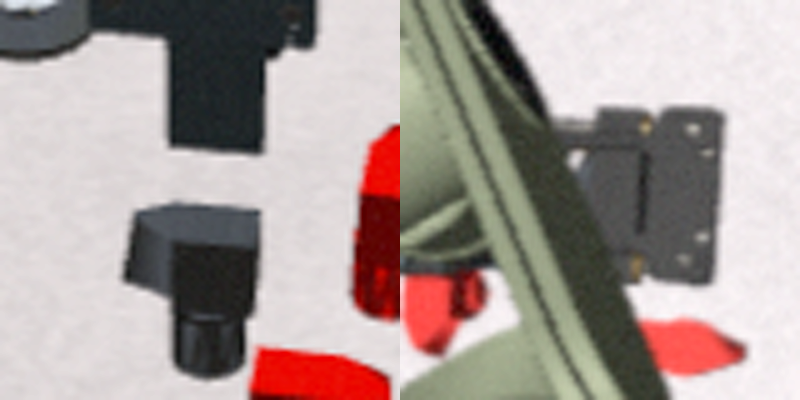

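The finger is centred over the wing's flat: in the side crop its centre is at x≈217 and the sleeve's is at 209, which is the intended offset of about 2 mm. I'll descend and grip.

```bash
python3 -m jog '[[[0,-0.2,2.5],0.3,0.6],[[0,0,2.3],0,0.6],[[0,0,1],0,0.6],[[0,0,0],0,0.6]]'; python3 go.py 461 296 49 -3
```

```text
time_s: 3.58
ee_pos: [465.8, 297.7, 55.0]
ee_rot: [-179.3, -0.5, -3.1]
force: [-0.6, -0.3, 0.8]
gripper_width: 54.6
cm [-0.48  0.21  0.59] turn -0.06 rows 0.1 t 3.58 pos [465.84 297.74  54.96] rot [-179.33   -0.51   -3.06] F [-0.61 -0.27  0.8 ] w 54.6
```

```bash
python3 -m jog '[[[-0.4,0.2,0.5],0,0.6],[[0,0,0],0,0.6]]'; python3 go.py 461 296 50 -3
```

```text
time_s: 3.82
ee_pos: [462.4, 296.4, 51.3]
ee_rot: [-179.2, -0.6, -3.1]
force: [0.9, -0.8, 0.5]
gripper_width: 54.6
cm [-0.14  0.05  0.13] turn -0.06 rows 0.0 t 3.83 pos [462.41 296.38  51.28] rot [-179.24   -0.65   -3.06] F [ 0.89 -0.78  0.51] w 54.6
```

```bash
python3 -m jog '[[[-0.1,0,0.1],0,0.6],[[0,0,0],0,0],[[0,0,0],0,0],[[0,0,0],0,0],[[0,0,0],0,0],[[0,0,0],0,0]]' 50; python3 go.py 461 296 150 -3
```

```text
time_s: 4.58
ee_pos: [462.1, 297.0, 51.2]
ee_rot: [-179.2, -0.8, -3.1]
force: [-0.9, -0.4, -0.5]
gripper_width: 21.3
cm [ 0.03 -0.04 -9.88] turn -0.05 rows 1.6 t 4.58 pos [462.1  296.98  51.25] rot [-179.16   -0.76   -3.05] F [-0.91 -0.41 -0.5 ] w 21.3
```

```bash
python3 -m jog '[[[0,0,-3],0,0],[[0,0,-3],0,0],[[0,0,-3],0,0],[[0,0,-1],0,0],[[0,0,0],0,0]]'; python3 go.py 548 -242 150 -3;  python3 - <<'E'
from h import *
s=grab('side','s2')['color']
c=lambda im,u,v:cv2.convertScaleAbs(cv2.resize(im[v-40:v+40,u-40:u+40],(600,600),interpolation=cv2.INTER_CUBIC),alpha=1.8)
p=proj(load('s2'),telemetry.state()['ee_pos'])[0].astype(int);print(p)
cv2.imwrite('pics/c3.png',c(s,p[0],p[1])[:,:,::-1])
E
```

```text
time_s: 5.2
ee_pos: [458.9, 294.4, 151.2]
ee_rot: [-179.4, -0.4, -3.1]
force: [-0.0, -0.2, -1.4]
gripper_width: 21.7
cm [11.75 53.09 -0.35] turn -0.05 rows 8.7 t 5.20 pos [458.89 294.38 151.23] rot [-179.39   -0.44   -3.05] F [-0.01 -0.23 -1.39] w 21.7
[313 241]
```

View pics/c3.png

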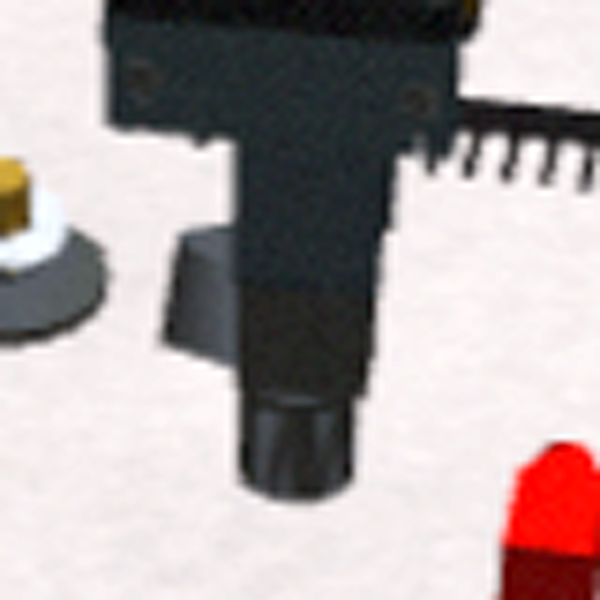

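The knob is held upright, with weight −1.4 N and the nose at the left (+x). Next is the tin.

```bash
python3 -m jog '[[[1.2,5.4,0],0,0],[[1.2,5.4,0],0,0],[[1.2,5.4,0],0,0],[[1.2,5.4,0],0,0],[[1.2,5.4,0],0,0],[[1.2,5.4,0],0,0],[[1.2,5.4,0],0,0],[[1.2,5.4,0],0,0],[[1,4,0],0,0],[[0,0,0],0,0]]'; python3 go.py 546 -242 90 -3
```

```text
time_s: 6.5
ee_pos: [535.8, -196.5, 130.1]
ee_rot: [-179.4, 1.0, -2.9]
force: [0.8, 0.2, -1.7]
gripper_width: 21.7
cm [1.32 4.54 3.94] turn 0.13 rows 1.0 t 6.50 pos [ 535.77 -196.48  130.07] rot [-179.4     0.99   -2.87] F [ 0.84  0.19 -1.66] w 21.7
```

```bash
python3 go.py 546 -242 90 -3
```

```text
cm [1.32 4.54 3.94] turn 0.13 rows 1.0 t 6.50 pos [ 535.77 -196.48  130.07] rot [-179.4     0.99   -2.87] F [ 0.84  0.19 -1.66] w 21.7
```

```bash
python3 -m jog '[[[0.8,2.6,0],0,0],[[0.5,1.9,0],0,0],[[0,0,0],0,0]]'; python3 go.py 546 -242 90 -3; python3 - <<'E'
from h import *
s=grab('side','s3')['color'];t=grab('top','t3')['color']
c=lambda im,u,v:cv2.convertScaleAbs(cv2.resize(im[v-40:v+40,u-40:u+40],(400,400),interpolation=cv2.INTER_CUBIC),alpha=1.8)
cv2.imwrite('pics/c4.png',np.hstack([c(s,294,150),c(t,387,218)])[:,:,::-1])
E
```

```text
time_s: 6.88
ee_pos: [544.5, -240.4, 125.6]
ee_rot: [-179.1, 1.4, -2.8]
force: [-0.0, -0.4, -0.6]
gripper_width: 21.9
cm [0.25 0.21 3.55] turn 0.17 rows 0.6 t 6.88 pos [ 544.46 -240.35  125.58] rot [-179.13    1.42   -2.83] F [-0.02 -0.35 -0.63] w 21.9
```

View pics/c4.png

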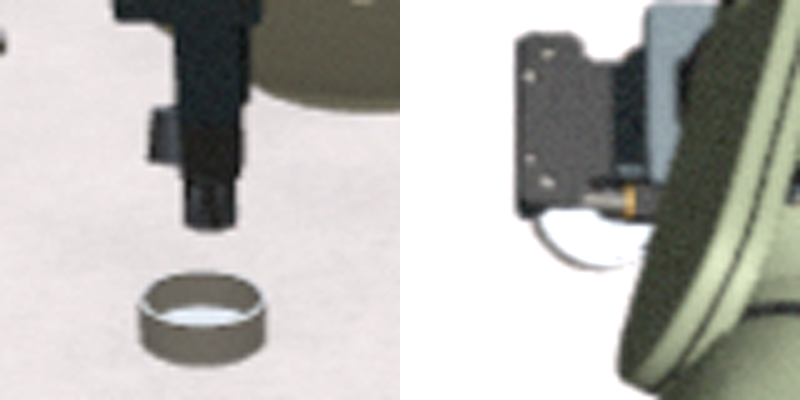

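The knob hangs over the tin. The sleeve (crop x 210) sits about 3 mm to the −x side of the tin's centre (202), so I'll correct that and dip.

```bash
python3 -m jog '[[[0.4,0.2,2],0,0],[[0,0,2],0,0],[[0,0,1],0,0],[[0,0,0],0,0]]'; python3 go.py 546 -242 60 -3
```

```text
time_s: 7.48
ee_pos: [546.9, -236.4, 75.7]
ee_rot: [-179.0, 1.4, -2.6]
force: [-0.3, -0.4, -0.3]
gripper_width: 21.5
cm [-0.03  0.59  1.57] turn 0.43 rows 0.3 t 7.47 pos [ 546.91 -236.4    75.74] rot [-179.03    1.38   -2.57] F [-0.25 -0.42 -0.29] w 21.5
```

```bash
python3 -m jog '[[[0,0.5,0.7],0,0],[[0,0,0.7],0,0],[[0,0,0],0,0],[[0,0,0],0,0]]'; python3 go.py 546 -242 60 -3; python3 - <<'E'
from h import *
s=grab('side','s4')['color']
c=lambda im,u,v:cv2.convertScaleAbs(cv2.resize(im[v-30:v+30,u-30:u+30],(420,420),interpolation=cv2.INTER_CUBIC),alpha=1.8)
cv2.imwrite('pics/c5.png',c(s,294,165)[:,:,::-1])
E
```

```text
time_s: 7.98
ee_pos: [547.4, -241.7, 62.5]
ee_rot: [-179.1, 1.2, -2.6]
force: [-0.1, -0.1, -1.4]
gripper_width: 21.8
cm [-0.13  0.04  0.25] turn 0.44 rows 0.0 t 7.97 pos [ 547.38 -241.73   62.5 ] rot [-179.1     1.2    -2.56] F [-0.12 -0.06 -1.41] w 21.8
```

View pics/c5.png

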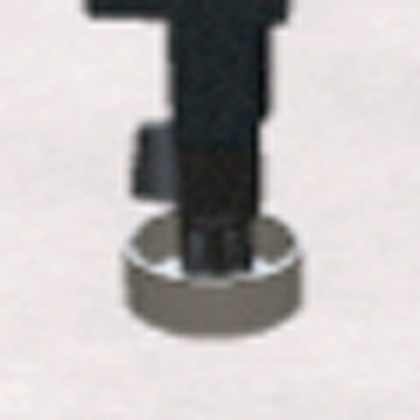

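The sleeve is inside the tin and clear of its walls. I'll go a few mm deeper, then lift out.

```bash
python3 -m jog '[[[-0.1,0,0.3],0,0],[[0,0,0],0,0],[[0,0,0],0,0],[[0,0,-3],0,0],[[0,0,-3],0,0],[[0,0,-2],0,0],[[0,0,0],0,0]]'; python3 go.py 563.7 70.1 135 36
```

```text
time_s: 8.9
ee_pos: [547.7, -242.8, 141.3]
ee_rot: [-179.1, 1.2, -2.6]
force: [0.7, 0.0, -1.4]
gripper_width: 21.7
cm [  0.21 -31.32   1.13] turn -38.55 rows 5.0 t 8.90 pos [ 547.74 -242.85  141.32] rot [-179.09    1.24   -2.55] F [ 0.71  0.05 -1.4 ] w 21.7
```

```bash
python3 -m jog '[[[0,-5.6,0],0,0],[[0,-5.6,0],0,0],[[0,-5.6,0],0,0],[[0,-5.6,0],0,0],[[0,-5.6,0],0,0],[[0,0,0],-9.7,0],[[0,0,0],-9.7,0],[[0,0,0],-9.7,0],[[0,0,0],-9.7,0],[[0,0,0],0,0]]'; python3 go.py 563.7 70.1 115 36
```

```text
time_s: 10.15
ee_pos: [555.0, 46.3, 133.6]
ee_rot: [-177.9, 1.1, 37.4]
force: [-0.4, -0.0, -0.9]
gripper_width: 21.8
cm [ 2.17 -1.3   1.87] turn 1.40 rows 0.5 t 10.15 pos [555.03  46.31 133.63] rot [-177.91    1.11   37.4 ] F [-0.36 -0.04 -0.85] w 21.8
```

```bash
python3 -m jog '[[[2.1,-1.3,1.5],1.4,0],[[0,0,0],0,0],[[0,0,0],0,0]]'; python3 go.py 563.7 70.1 108 36; python3 -m jog '[[[0,0,0],0,0]]';python3 go.py 563.7 70.1 108 36
```

```text
time_s: 10.52
ee_pos: [562.5, 69.2, 117.0]
ee_rot: [-177.9, 1.3, 35.5]
force: [-0.6, 0.7, -0.7]
gripper_width: 21.9
cm [0.17 0.03 0.9 ] turn -0.46 rows 0.1 t 10.53 pos [562.51  69.2  117.03] rot [-177.92    1.32   35.54] F [-0.62  0.68 -0.7 ] w 21.9
time_s: 10.65
ee_pos: [562.4, 68.7, 117.2]
ee_rot: [-177.9, 1.3, 35.5]
force: [-0.5, -0.1, -1.0]
gripper_width: 21.6
cm [ 0.21 -0.    0.91] turn -0.52 rows 0.2 t 10.65 pos [562.4   68.72 117.19] rot [-177.93    1.33   35.48] F [-0.46 -0.14 -1.02] w 21.6
```

```bash
python3 -m jog '[[[0.2,0,1],-0.5,0],[[0,0,0],0,0],[[0,0,0],0,0]]'; python3 - <<'E'
from h import *
np.set_printoptions(precision=2,suppress=True)
F=grab('side','s5');s=F['color']; t=grab('top','t5')['color']
st=telemetry.state();R=Ro.from_euler('xyz',st['ee_rot'],degrees=True).as_matrix()
m=st['ee_pos']+R@[2,0,51.];print(st['ee_pos'],st['ee_rot'],'toolz',R[:,2],'mouth',m,proj(F,[m,st['ee_pos'],[565.3,71.3,42],[565.3,71.3,12]]))
c=lambda im,u,v:cv2.convertScaleAbs(cv2.resize(im[v-30:v+30,u-24:u+24],(400,500),interpolation=cv2.INTER_CUBIC),alpha=1.8)
cv2.imwrite('pics/c6.png',np.hstack([c(s,271,220),c(t,265,205)])[:,:,::-1])
E
```

```text
time_s: 11.02
ee_pos: [563.7, 69.3, 106.9]
ee_rot: [-177.9, 1.3, 35.9]
force: [-1.1, 0.0, -1.2]
gripper_width: 21.2
[563.63  69.33 106.91] [-177.94    1.29   35.93] toolz [-0.04  0.02 -1.  ] mouth [563.24  71.31  55.91] [[273.99 218.99]
 [273.56 199.  ]
 [273.2  224.13]
 [273.43 235.12]]
```

View pics/c6.png

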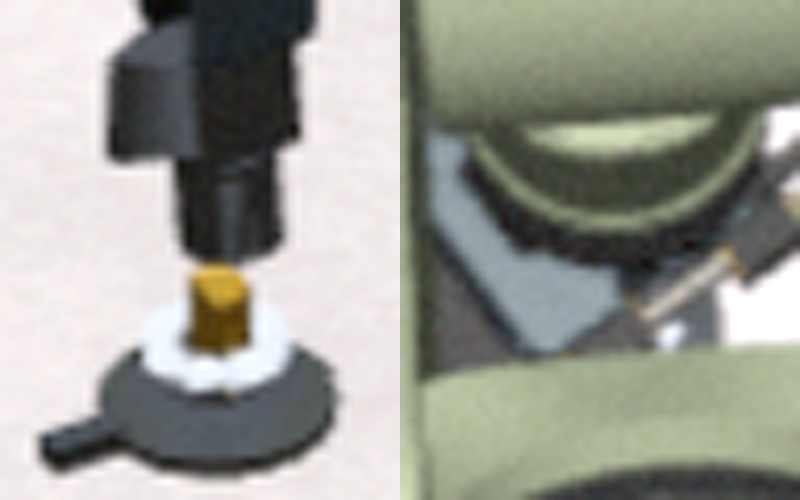

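Camera check: the mouth's centre is at u≈274.9 against 273.3 for the valve axis, so the mouth is about 3.5 mm too far towards −x. The nose points the same way as the rib. I'll shift and lower gently.

```bash
python3 -m jog '[[[0.28,0.2,0.3],0,0],[[0,0,0],0,0],[[0,0,0],0,0]]'; python3 go.py 567.1 69.3 93 36;python3 -m jog '[[[0,0,0.4],0,0],[[0,0,0.3],0,0],[[0,0,0],0,0]]'; python3 go.py 567.1 69.3 90 36
```

```text
time_s: 11.5
ee_pos: [567.4, 69.5, 103.8]
ee_rot: [-178.0, 1.3, 35.9]
force: [-0.5, -0.3, -1.2]
gripper_width: 21.4
cm [-0.01  0.03  1.08] turn -0.07 rows 0.2 t 11.50 pos [567.44  69.45 103.78] rot [-177.96    1.26   35.93] F [-0.54 -0.34 -1.2 ] w 21.4
time_s: 11.88
ee_pos: [567.0, 69.6, 96.2]
ee_rot: [-178.0, 1.3, 35.9]
force: [0.2, 0.2, -1.0]
gripper_width: 21.9
cm [0.01 0.05 0.62] turn -0.07 rows 0.1 t 11.88 pos [566.96  69.58  96.17] rot [-177.95    1.28   35.93] F [ 0.24  0.19 -1.01] w 21.9
```

```bash
python3 -m jog '[[[0,0.02,0.3],0,0],[[0,0,0.2],0,0],[[0,0,0],0,0]]'; python3 go.py 567.1 69.3 90 36;python3 -m jog '[[[0,0,0.2],0,0],[[0,0,0.2],0,0],[[0,0,0],0,0]]'; python3 go.py 567.1 69.3 90 36
```

```text
time_s: 12.25
ee_pos: [567.2, 69.6, 91.0]
ee_rot: [-178.0, 1.2, 35.9]
force: [-0.0, 0.7, -0.5]
gripper_width: 22.0
cm [-0.03  0.02  0.1 ] turn -0.07 rows 0.0 t 12.25 pos [567.23  69.63  90.95] rot [-177.97    1.23   35.93] F [-0.05  0.72 -0.54] w 22.0
time_s: 12.62
ee_pos: [567.1, 69.7, 86.7]
ee_rot: [-178.0, 1.2, 35.9]
force: [0.9, 0.0, -1.6]
gripper_width: 21.6
cm [-0.03  0.02 -0.33] turn -0.07 rows 0.1 t 12.62 pos [567.14  69.71  86.73] rot [-177.97    1.22   35.93] F [ 0.94  0.01 -1.62] w 21.6
```

There is no contact force at an estimated mouth height of 36 mm, below the spindle top, so the bore is going on. I'll keep lowering.

```bash
python3 -m jog '[[[0,0,0.3],0,0],[[0,0,0.2],0,0],[[0,0,0],0,0]]'; python3 go.py 567.1 69.3 75 36;python3 -m jog '[[[0,0,0.3],0,0],[[0,0,0],0,0]]'; python3 go.py 567.1 69.3 71 36
```

```text
time_s: 13.0
ee_pos: [567.0, 69.8, 81.4]
ee_rot: [-178.0, 1.2, 35.9]
force: [0.7, 0.8, -0.2]
gripper_width: 21.4
cm [-0.01  0.07  0.64] turn -0.07 rows 0.1 t 13.00 pos [567.04  69.82  81.41] rot [-177.98    1.21   35.93] F [ 0.7   0.8  -0.22] w 21.4
time_s: 13.25
ee_pos: [566.9, 69.9, 78.2]
ee_rot: [-178.0, 1.2, 35.9]
force: [-0.1, 0.7, -1.4]
gripper_width: 21.9
cm [-0.01  0.08  0.71] turn -0.07 rows 0.1 t 13.25 pos [566.92  69.9   78.17] rot [-177.97    1.21   35.93] F [-0.08  0.75 -1.45] w 21.9
```

```bash
for i in 1; do python3 -m jog '[[[0,0,0.2],0,0],[[0,0,0],0,0]]'; done; python3 -m jog '[[[0,0,0.2],0,0],[[0,0,0],0,0]]'; python3 -m jog '[[[0,0,0.2],0,0],[[0,0,0],0,0]]'
```

```text
time_s: 13.5
ee_pos: [567.1, 69.9, 76.9]
ee_rot: [-178.0, 1.2, 35.9]
force: [-0.4, -0.3, 2.2]
gripper_width: 21.7
time_s: 13.75
ee_pos: [567.2, 70.0, 75.6]
ee_rot: [-178.0, 1.1, 35.9]
force: [-0.8, -0.9, 3.1]
gripper_width: 21.6
time_s: 14.0
ee_pos: [567.2, 70.0, 74.1]
ee_rot: [-178.0, 1.1, 35.9]
force: [-1.5, -0.9, 4.8]
gripper_width: 21.5
```

Collar contact came at TCP z≈77, with the spring force rising. I'll press on to the stop.

```bash
python3 -m jog '[[[0,0,0.25],0,0],[[0,0,0],0,0]]' 58; python3 -m jog '[[[0,0,0.25],0,0],[[0,0,0],0,0]]';  python3 -m jog '[[[0,0,0.2],0,0],[[0,0,0],0,0]]'
```

```text
time_s: 14.25
ee_pos: [567.3, 70.1, 72.4]
ee_rot: [-178.1, 1.1, 35.9]
force: [-2.0, -0.7, 5.7]
gripper_width: 21.3
time_s: 14.5
ee_pos: [567.4, 70.2, 71.9]
ee_rot: [-178.1, 1.0, 35.9]
force: [-2.1, -0.5, 7.7]
gripper_width: 21.3
time_s: 14.75
ee_pos: [567.4, 70.2, 72.0]
ee_rot: [-178.1, 1.0, 35.9]
force: [-2.0, -0.7, 6.3]
gripper_width: 21.5
```

```bash
python3 -m jog '[[[0,0,0.4],0,0],[[0,0,0.4],0,0]]' ; python3 -m jog '[[[0,0,0.5],0,0],[[0,0,0.5],0,0]]'
```

```text
time_s: 15.0
ee_pos: [568.3, 70.5, 70.8]
ee_rot: [-178.2, 0.8, 35.9]
force: [-7.4, -1.6, 31.3]
gripper_width: 21.6
time_s: 15.25
ee_pos: [568.7, 70.7, 70.7]
ee_rot: [-178.4, 0.5, 35.9]
force: [-9.5, -1.6, 33.5]
gripper_width: 21.7
```

Hard stop: the force jumped to 33 N with no further travel, and total travel since collar contact is about 6 mm. I'll ease to a moderate held push and check.

```bash
python3 -m jog '[[[-0.05,-0.05,0.3],0,0],[[0,0,0.3],0,0],[[0,0,0.3],0,0]]' ; python3 - <<'E'
from h import *
F=grab('side','s6');s=F['color']
st=telemetry.state();print(st['ee_pos'],st['force'],st['gripper_width'],st['time_s'])
c=lambda im,u,v,r,w:cv2.convertScaleAbs(cv2.resize(im[v-r:v+r,u-r:u+r],(w,w),interpolation=cv2.INTER_CUBIC),alpha=1.8)
cv2.imwrite('pics/c7.png',np.hstack([c(s,273,220,24,400),c(s,290,220,70,400)])[:,:,::-1])
E
```

```text
time_s: 15.62
ee_pos: [567.6, 70.6, 70.9]
ee_rot: [-178.5, 0.3, 36.0]
force: [-5.9, -1.6, 20.4]
gripper_width: 21.6
[567.61989114  70.53462585  70.97391197] [-6.07264606 -1.14795753 20.73681926] 21.847208143868674 15.675
```

View pics/c7.png

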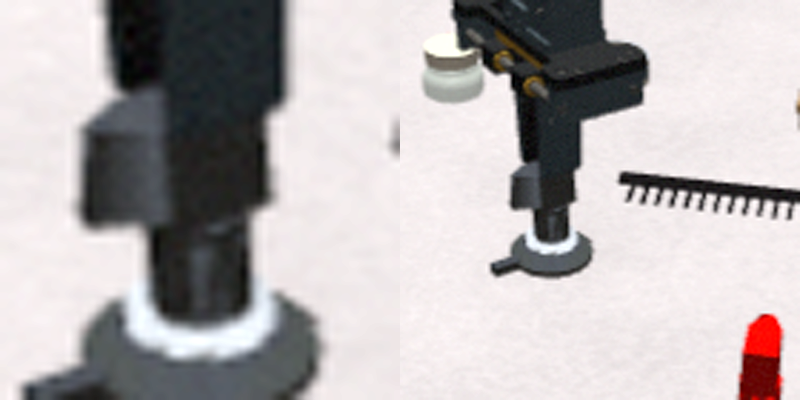

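The picture shows the sleeve down on the collar with the nose above the rib, and the hold is steady at about 20 N. I'll check that the tin is where it was, then hand in.

```bash
python3 - <<'E'
from h import *
a=load('side0')['color'].astype(int);b=load('s6')['color'].astype(int)
d=np.abs(a-b).sum(-1)
print('tin diff',(d[160:186,276:312]>90).sum(),'of',26*36,'front-half',(d[175:186,276:312]>90).sum(),'red',(d[255:335,325:360]>90).sum())
print(job_done(),telemetry.state()['force'])
E
```

```text
tin diff 575 of 936 front-half 310 red 0
the job is handed in; nothing more can be done
the job is handed in; nothing more can be done
```

```bash
python3 - <<'E'
from h import *
a=load('top0')['color'].astype(int);b=load('t5')['color'].astype(int)
d=np.abs(a-b).sum(-1);print((d[200:236,368:404]>90).sum())
E
```

```text
0
```

I picked up the steel knob, dipped its sleeve in the grease tin, fitted it on the valve spindle with the nose over the rib, and pressed it home. I handed the job in at about 15.7 s with the hand still gripping the knob and pushing it down.

**Dip:** the sleeve's end went to about 8–11 mm above the counter, or 15–18 mm below the rim. There was no contact force.

**Fit:** the bore went over the spindle without resistance. The collar met the sleeve at TCP z ≈ 77 mm. A hard stop followed at about 71 mm, which matches the 6 mm of collar travel. The push peaked at about 33 N there, then I eased it to a steady 20 N with about 6 N sideways.

**Other things:** the top view taken after the dip shows the tin unchanged, and the red look-alikes were unchanged in the last side view. I did not compare the comb, bottles, cup, jar and brush.

**Checks that disagreed:**
- **Tin in the final side view:** the comparison differed because the gripper hides the tin there, so it tells nothing.
- **Gripper opening:** it read about 21.5 mm on the 24 mm wing throughout, though the grip held.
- **Tilt:** the tool leaned about 2° before the fit and ended about 1.5° off vertical.

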